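Eject the stone core from its barrel

TASK

One of the two core barrels on the bench still has a stone core sticking out of its far end. Take the ejector rod that lies in line with that barrel by its middle, push it about halfway into the barrel and let go; then take it again near its tail, behind the black ring, and push it home, until the ring is level with the barrel's mouth and the core lies pushed out in the little tray. Leave the rod of the other, empty barrel alone.

Things in the scene. Friction and masses are not known exactly. Their poses are not given: they have to be found in the camera images.
- rig_mouth (a point): Fixed stand with the core to eject. Point: centre of its barrel's near mouth, on the rod's axis, 75 mm above table; +y into the barrel (robot's left, yaw within 0.12 rad), z up. In line along y: rail 24 mm wide, y -230 to -2 mm; horizontal steel barrel, y 0 to 160, outside dia 43, bore 36, open both ends; open tray to end plate at y 224. Base board top 63 mm below point, so fingers can straddle rod and rail.
- rod_center (a point): Centre of that stand's ejector rod: loose, round, aluminium, dia 28, length 210 mm, about 0.3 kg, lying in the rail's shallow V, tip 10 to 30 mm inside the mouth; slides with a few newtons. +y along it to the tip (tip y +105, tail -105). Thin black ring at y -55: level with the mouth when home, rod centre then 55 mm inside the mouth, 50 mm of tail outside.
- core_center (a point): Centre of the reddish-brown sandstone core: cylinder, dia 28, length 60 mm, 0.09 kg, loose in the far end of that barrel, 10 to 25 mm of it sticking out over the tray; y along it. When the rod is home the whole core lies in the tray.
- spare_rod_center (a point): Centre of the other, identical rod, in the rail of an identical second stand whose barrel and tray are empty. The stands are side by side about 180 mm apart, one nearer the robot; which is nearer varies. Not to be moved.
Not all that is in view belongs to the job. Leave any purple look-alike of the part that bears rod_center alone. Leave any red look-alike of the part that bears core_center alone.

How it is judged:
On the way, in this order (a step that is already met when the one before it is completed fails the run):
1. the rod is held by its middle (within 45 mm of its centre) while its tip is still less than 50 mm inside (contact force between the fingers and rod above 1 N and y of the grasp point in the frame of rod_center between -0.045 and 0.045 m and y of rod_center in the frame of rig_mouth below -0.055 m), for 0.1 s.
2. the rod is about halfway in (tip 45 to 125 mm inside the 160 mm barrel) and let go (contact force between the fingers and rod below 0.3 N and y of rod_center in the frame of rig_mouth between -0.06 and 0.02 m), for 0.2 s.
3. the rod is held near its tail (more than 48 mm behind its centre), still short of home (contact force between the fingers and rod above 1 N and y of the grasp point in the frame of rod_center below -0.048 m and y of rod_center in the frame of rig_mouth below 0.035 m), for 0.1 s.
At the end, for the whole second after the job is handed in: Rod in the barrel, ring at the mouth or at most 12 mm short of it (within 12 mm of the axis and 0.15 rad of its direction); core in the tray (centre 170 mm or more beyond the mouth, within 15 mm sideways and 20 mm in height of the axis); both at rest (y of rod_center in the frame of rig_mouth above 0.043 m and x of rod_center in the frame of rig_mouth between -0.012 and 0.012 m and z of rod_center in the frame of rig_mouth between -0.012 and 0.012 m and angle between the y axis of rod_center and the y axis of rig_mouth, either way round below 0.15 rad and y of core_center in the frame of rig_mouth above 0.17 m and x of core_center in the frame of rig_mouth between -0.015 and 0.015 m and z of core_center in the frame of rig_mouth between -0.02 and 0.02 m and linear speed of rod below 0.01 m/s and linear speed of core below 0.02 m/s); the robot touches nothing.
It fails at once if the other rod is moved more than 20 mm (distance of spare_rod_center from where it was at the start of the episode above 0.02 m).
It also fails if it takes over 38 s, if anything falls off the work surface, if the arm or the gripper's body presses on something with over 40 N, if the wrist force passes 120 N, or if a joint passes its speed limit or range.

ROBOT

A 6-joint arm with a two-finger parallel gripper is mounted at the origin on the work surface. World frame = base frame: x ahead of the robot, y to its left, z up, the work surface at z = 0. Lengths are in m, angles in rad, forces in N, time in s.
With the tool pointing down it reaches from about 0.25 to 0.775 m from the base axis. Payload 4 kg.
Tool frame: the origin (TCP) lies at the centre of the arm's flange, where the gripper is bolted on; the fingertips stand 173 mm ahead of it and the grasp point (between the pads) lies 155 mm ahead of it; z points along the fingers, y is the direction in which the jaws open and shut (so a half turn about z gives the same grasp; the last joint's range is limited). The gripper opens to 85 mm and grips with 20 to 120 N. Pads are 22 mm wide; open, the fingers measure 114 mm over their backs; the gripper's body (76 mm by 85 mm) begins 54 mm behind the grasp point. The pads swing forward as they close: fully open they stand 13 mm farther back than shut.
Start: joints at [1.08, 0.087, 1.371, -0, 1.684, -0.103], TCP at [0.208, 0.509, 0.405] pointing down, gripper open.
Joint ranges: [-3.1, 3.1], [-0.76, 2.03], [0.27, 2.55], [-1.08, 4.22], [0.17, 2.65], [-2.57, 2.57]. Speed limits (rad/s): [2.79, 2.79, 3.14, 3.14, 3.14, 3.14].

INTERFACE

Orientations are given as a 3x3 rotation matrix whose columns are the frame's x, y, z axes.
In Python, from cell import arm gives the robot as it stands.
- The arm moves only by the shell command python3 -m creep 'ROWS' [FORCE]. ROWS is JSON, a list of rows, each an object with "translation": the shift along the tool's x, y, z each as a share of 0.2 m, from -1 to 1, a list of three; "turn": the turn, a rotation vector about the tool's x, y, z each as a share of 360 degrees, from -1 to 1, a list of three; "claw": the gripper command: -1 is shut, 1 is fully open, values between are in proportion. A call has 1 to 8 rows; each row is the pose to reach, as a shift and turn from the pose commanded when the call began, along the tool's axes at that moment, turning the shorter way round; what a row does not reach only later rows make up. A row lasts 1/8 s, in which the tool goes at most 62.5 mm and 10.7 degrees, less where a joint would pass 70% of its speed; a pose out of reach is approached as far as the arm can. A call with a number of a shift or a turn outside -1 to 1 is refused whole. A call with a gripper value outside its range is refused whole. The fingers move at their own pace and stop on an object; FORCE is the grip in N (left out, the last holds). Time passes only in rows, so rows that repeat a pose let the fingers close. It gives the time, the measured TCP pose, the force and the opening at its end, in the units of the state.
- arm.sense(): the state, without advancing time (a new reading comes with each control period).
- arm.camera(name): name is "scene" or "side" or "wrist"; returns a dict with "image" (400x640x3 uint8, red, green, blue), "range_z" (400x640 float32, m along the optical axis (not along the pixel's ray), 0 where there is no reading), "fx", "fy", "cx", "cy" (pixels), "k1" (the pictures are not rectified: a ray, as slopes to the right and down, at radius r is drawn at 1 + k1 r^2 times it, then the intrinsics apply), "rvec" (rotation vector, rad) and "tvec" (3), from world to camera coordinates, as OpenCV has them; the wrist camera has in their place "T_tool_cam" (4x4, takes a point from camera to tool coordinates, whose origin is the TCP and whose axes are the flange's). Camera axes: x right, y down, z forward; pixel columns grow to the right and rows downward; lengths in m; the calibration is good to about 2 mm. A picture is of the moment at which its call begins: read the wrist's pose just before it.
- arm.hand_in(): hands the job in, once; it reports no verdict.
The state is a dict: "t": time; "joint_pos": joint angles; "dq": joint speeds; "effort": joint torques, N m; "tool_pos": TCP position; "ee_rot": TCP orientation; "force": force on the tool from outside, world axes, zero at the start; "moment": the same for the moment, N m; "grip_width": opening from 0.0 (shut) to 1.0 (fully open).
Only numpy, scipy, OpenCV 4.12 (cv2) and the standard library are available. Lean on these libraries where they do the work, as an engineer would, in place of code of your own. Each camera call takes 0.05 s, during which the arm holds its last target.

## Working session

There is one attempt and no reset: what is moved stays moved. The work goes in short steps, Python scripts to look and compute and a shell command to move; the robot and the scene stay as the last step left them, time stands still between calls to the robot, and variables do not carry over. Pictures are saved under pics/ and viewed, and the job is handed in when it is done.

```bash
mkdir -p pics; ls; cat > h.py <<'E'
import numpy as np, cv2, pickle
from cell import arm
def grab(n):
    s=arm.sense(); c=arm.camera(n)
    c['s']=s
    if 'rvec' in c:
        R=cv2.Rodrigues(np.array(c['rvec'],float))[0]; t=np.array(c['tvec'],float).ravel()
        c['Rwc']=R.T; c['o']=-R.T@t
    else:
        T=np.array(c['T_tool_cam']); Rt=np.array(s['ee_rot']); p=np.array(s['tool_pos'])
        c['Rwc']=Rt@T[:3,:3]; c['o']=Rt@T[:3,3]+p
    return c
def ray(c,u,v):
    K=np.array([[c['fx'],0,c['cx']],[0,c['fy'],c['cy']],[0,0,1]],float)
    q=cv2.undistortPoints(np.array([[[u,v]]],float),K,np.array([c['k1'],0,0,0.]))[0,0]
    return np.array([q[0],q[1],1.])
def onplane(c,u,v,z):
    d=c['Rwc']@ray(c,u,v); return c['o']+d*(z-c['o'][2])/d[2]
def depthpt(c,u,v):
    return c['o']+c['Rwc']@(ray(c,u,v)*c['range_z'][int(v),int(u)])
def save(c,n): cv2.imwrite(f'pics/{n}.png',c['image'][:,:,::-1]); pickle.dump(c,open(f'{n}.pkl','wb'))
def load(n): return pickle.load(open(f'{n}.pkl','rb'))
E
python3 - <<'E'
from h import *
for n in ['scene','side','wrist']:
    c=grab(n); save(c,n+'0'); print(n,c['o'],c['k1'],c['fx'])
print(arm.sense())
E
```

```text
pics
scene [ 0.75829827 -0.44135434  0.72048622] 0.00903727843399612 377.38123841333106
side [0.44323368 0.65512077 0.57770965] -0.003202050289524513 367.41265080844596
wrist [0.13122692 0.54063848 0.37292783] -0.008199682664113531 304.3751529970255
{'t': 0.15, 'joint_pos': array([ 1.07990933e+00,  8.78449027e-02,  1.37189445e+00,  2.10004460e-05,
        1.68362003e+00, -1.03096655e-01]), 'dq': array([-0.00224773, -0.00234038, -0.00361778, -0.00156882,  0.00025518,
        0.0003545 ]), 'effort': array([ 1.65645626e-03, -3.52368665e+01, -3.13681877e+01, -8.12534790e-05,
        7.96282722e-03, -2.73258269e-07]), 'tool_pos': array([0.20794383, 0.5090957 , 0.40378155]), 'ee_rot': array([[-9.25747689e-01,  3.78140836e-01, -8.51252685e-04],
       [ 3.78141740e-01,  9.25746416e-01, -1.54826633e-03],
       [ 2.02581399e-04, -1.75519815e-03, -9.99998439e-01]]), 'force': array([0.30317384, 0.53975312, 0.06405085]), 'moment': array([-0.00247323,  0.02817578,  0.00633033]), 'grip_width': 0.9980234304466027}
```

View pics/scene0.png

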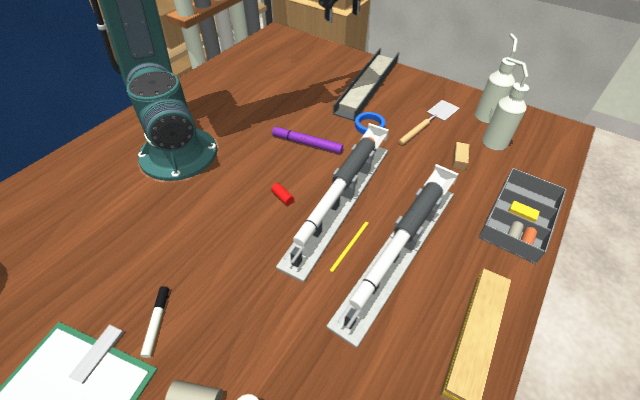

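View pics/side0.png

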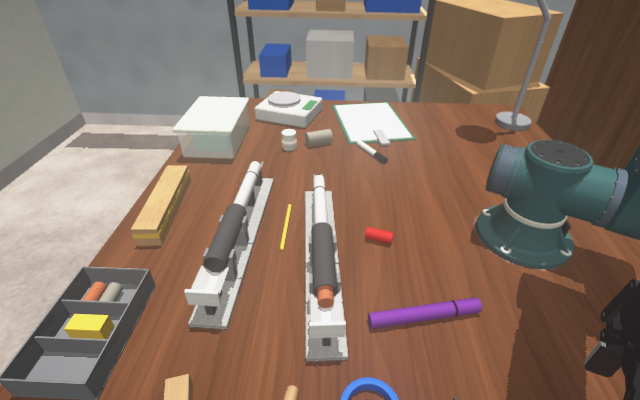

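View pics/wrist0.png

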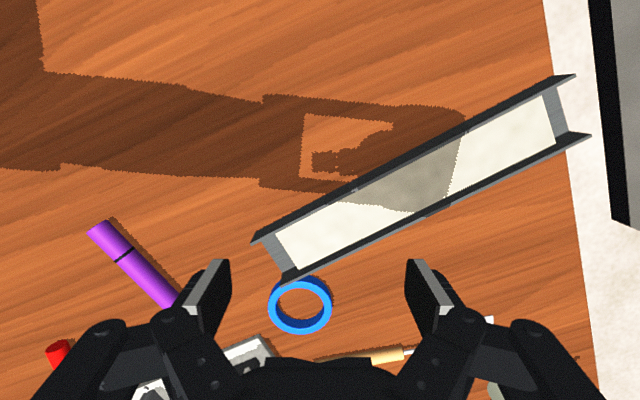

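The scene view (camera at front right) shows two stands: the nearer one runs from (295,260) to (380,130), the farther from (345,325) to (450,175). In the side view an orange-brown core sticks out at (325,297), which is the stand nearer the robot. The other barrel's end, at (215,265), is empty. I'll zoom in on both for measurements.

```bash
python3 - <<'E'
from h import *
a=load('scene0')['image'][110:290,250:420,::-1]; b=load('side0')['image'][165:365,260:380,::-1]
cv2.imwrite('pics/za.png',cv2.resize(a,None,fx=3.3,fy=3.3,interpolation=cv2.INTER_CUBIC)); cv2.imwrite('pics/zb.png',cv2.resize(b,None,fx=3,fy=3,interpolation=cv2.INTER_CUBIC))
E
```

```text
(no output)
```

View pics/za.png

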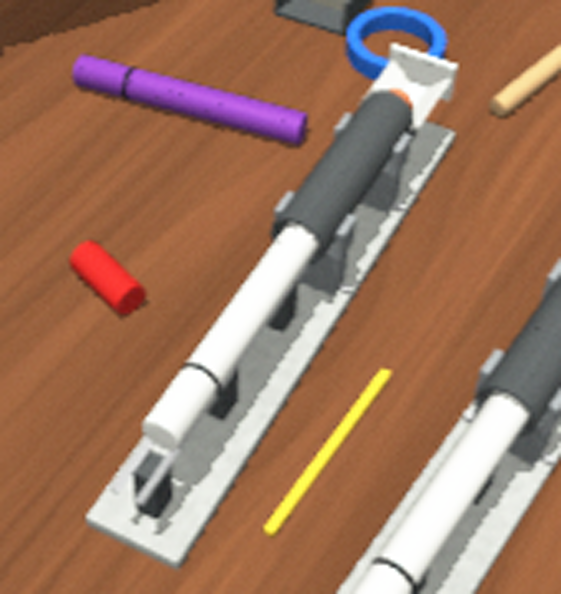

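View pics/zb.png

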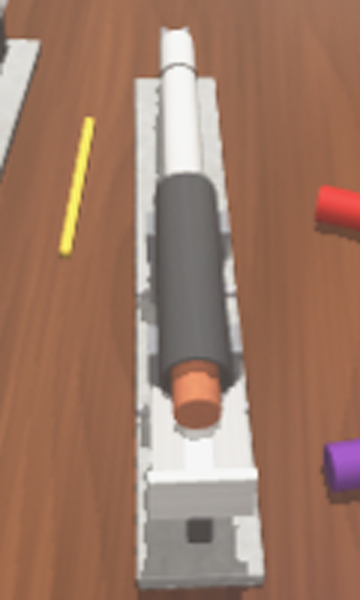

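```bash
cat > m.py <<'E'
from h import *
def cloud(c):
    K=np.array([[c['fx'],0,c['cx']],[0,c['fy'],c['cy']],[0,0,1]],float)
    H,W=c['range_z'].shape
    uu,vv=np.meshgrid(np.arange(W),np.arange(H))
    q=cv2.undistortPoints(np.stack([uu,vv],-1).reshape(-1,1,2).astype(float),K,np.array([c['k1'],0,0,0.])).reshape(H,W,2)
    P=np.dstack([q,np.ones((H,W))])*c['range_z'][...,None]
    return P@c['Rwc'].T+c['o']
E
python3 - <<'E'
from m import *
lines={}
for n,box in [('scene0',(280,165,350,262)),('side0',(300,165,345,240))]:
    c=load(n); P=cloud(c); im=c['image'].astype(int)
    m=(im.min(2)>150)&(P[...,2]>0.066)&(c['range_z']>0)
    b=np.zeros_like(m); b[box[1]:box[3],box[0]:box[2]]=1; m&=b
    nn,l,st,_=cv2.connectedComponentsWithStats(m.astype(np.uint8)); 
    k=1+np.argmax(st[1:,4]); m=l==k
    ys,xs=np.nonzero(m); print(n,st[k])
    Q=P[m]; print('cloud min/max/top z',Q.min(0),Q.max(0),np.percentile(Q[:,2],[50,95]))
    vx,vy,x0,y0=cv2.fitLine(np.stack([xs,ys],1).astype(np.float32),cv2.DIST_L2,0,.01,.01).ravel()
    r1=c['Rwc']@ray(c,x0-20*vx,y0-20*vy); r2=c['Rwc']@ray(c,x0+20*vx,y0+20*vy)
    nrm=np.cross(r1,r2); nrm/=np.linalg.norm(nrm); lines[n]=(nrm,c['o'])
    t=(xs-x0)*vx+(ys-y0)*vy; print('line',vx,vy,x0,y0,t.min(),t.max())
    o=im.copy().astype(np.uint8); o[m]=[255,0,255]; cv2.imwrite(f'pics/mask_{n}.png',cv2.resize(o[box[1]-10:box[3]+10,box[0]-20:box[2]+20,::-1],None,fx=4,fy=4,interpolation=0))
    # barrel points: dark grey near
    bm=(im.max(2)<110)&(im.max(2)-im.min(2)<15)&(P[...,2]>0.06)&(P[...,2]<.12)&(c['range_z']>0)
    bb=np.zeros_like(m); 
    np.save(n+'_P.npy',P)
(n1,o1),(n2,o2)=lines.values()
d=np.cross(n1,n2); d/=np.linalg.norm(d); d*=np.sign(d[1])
p=np.linalg.lstsq(np.stack([n1,n2,d]),np.array([n1@o1,n2@o2,0]),rcond=None)[0]
p=p+d*(-0.0-p[1])/d[1]
print('axis at y=0',p,'dir',d,'yaw',np.arctan2(-d[0],d[1]))
E
```

```text
scene0 [293 178  53  70 924]
cloud min/max/top z [ 0.45464228 -0.09864139  0.06643541] [0.49399949 0.09937667 0.09274831] [0.08773218 0.09124235]
line 0.5798569 -0.81471837 318.7933 212.06386 -40.39552936468499 40.39429428662879
side0 [314 174  18  53 571]
cloud min/max/top z [ 0.44678615 -0.13360077  0.06641876] [0.49531402 0.09517985 0.10053711] [0.0882222  0.09081654]
line 0.06957849 0.9975765 319.84763 200.014 -26.357830949678146 26.69898010735301
axis at y=0 [0.47375071 0.         0.08052314] dir [-0.09225816  0.99558359 -0.01737058] yaw 0.09240352589471583
```

```bash
python3 - <<'E'
import cv2,numpy as np
a=cv2.imread('pics/mask_scene0.png');b=cv2.imread('pics/mask_side0.png')
h=max(a.shape[0],b.shape[0]);f=lambda x:np.pad(x,((0,h-x.shape[0]),(0,5),(0,0)))
cv2.imwrite('pics/mm.png',np.hstack([f(a),f(b)]))
E
```

```text
(no output)
```

View pics/mm.png

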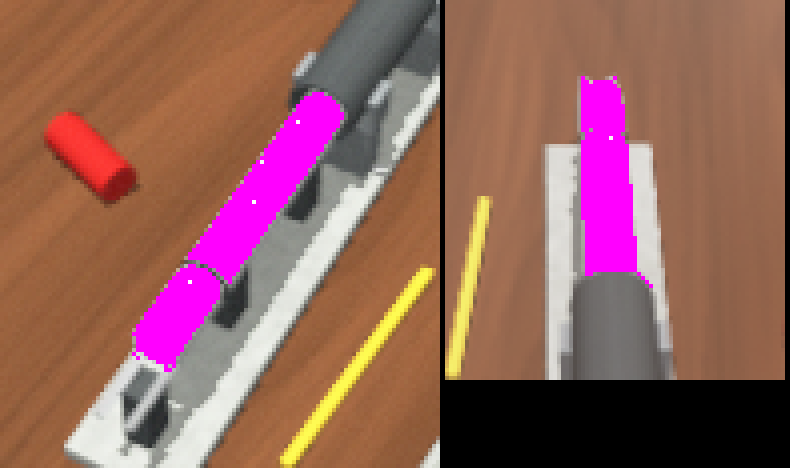

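Magenta masks cover the rod cleanly in both views. In the scene the tail is near (299,244), the ring near (311,223) and the mouth near (343,181). Next: the positions of the ring, mouth and tail along the axis.

```bash
python3 - <<'E'
from m import *
p=np.array([.4737,0,.0765]); d=np.array([-np.sin(.0924),np.cos(.0924),0]); x=np.array([d[1],-d[0],0])
for n in ['scene0','side0']:
    c=load(n); P=cloud(c); Q=P-p; s=Q@d; l=Q@x; z=P[...,2]; I=c['image'].astype(int)
    m=(abs(l)<.05)&(z>.078)&(z<.11)&(s>-.2)&(s<.35)&(c['range_z']>0)
    for a in np.arange(-.16,.33,.006):
        k=m&(s>=a)&(s<a+.006)
        if k.sum()>3: print(n,round(a*1000),k.sum(),'lat',(l[k].min()*1e3).round(),(l[k].max()*1e3).round(),'z',(z[k].max()*1e3).round(1),I[k].mean(0).round().astype(int))
E
```

```text
scene0 -100 35 lat -14.0 10.0 z 91.8 [201 201 195]
scene0 -94 35 lat -15.0 12.0 z 92.0 [238 237 233]
scene0 -88 32 lat -16.0 11.0 z 92.2 [242 240 236]
scene0 -82 29 lat -12.0 12.0 z 92.1 [243 243 240]
scene0 -76 32 lat -14.0 11.0 z 91.6 [243 241 237]
scene0 -70 31 lat -12.0 12.0 z 91.5 [244 244 241]
scene0 -64 27 lat -14.0 12.0 z 91.8 [243 242 238]
scene0 -58 31 lat -11.0 12.0 z 90.9 [241 242 239]
scene0 -52 32 lat -15.0 12.0 z 91.8 [214 213 208]
scene0 -46 30 lat -14.0 12.0 z 92.7 [167 166 161]
scene0 -40 31 lat -14.0 12.0 z 92.6 [240 239 235]
scene0 -34 27 lat -10.0 13.0 z 92.2 [241 241 237]
scene0 -28 30 lat -13.0 12.0 z 92.4 [244 243 240]
scene0 -22 27 lat -14.0 12.0 z 92.3 [242 239 235]
scene0 -16 26 lat -11.0 12.0 z 92.4 [246 246 244]
scene0 -10 28 lat -14.0 13.0 z 92.7 [243 242 238]
scene0 -4 26 lat -13.0 12.0 z 92.3 [243 242 239]
scene0 2 29 lat -13.0 13.0 z 91.7 [243 242 239]
scene0 8 27 lat -12.0 12.0 z 91.3 [245 244 241]
scene0 14 24 lat -14.0 12.0 z 91.4 [240 238 233]
scene0 20 28 lat -11.0 13.0 z 91.1 [244 244 242]
scene0 26 22 lat -11.0 12.0 z 90.6 [247 247 244]
scene0 
[... 4266 characters left out ...]
103]
side0 200 56 lat -18.0 21.0 z 101.0 [109 105 103]
side0 206 58 lat -23.0 29.0 z 100.4 [114 110 109]
side0 212 81 lat -25.0 29.0 z 101.4 [125 121 120]
side0 218 86 lat -26.0 29.0 z 101.4 [122 119 118]
side0 224 81 lat -26.0 29.0 z 100.9 [124 120 119]
side0 230 80 lat -25.0 29.0 z 101.3 [116 112 111]
side0 236 68 lat -19.0 22.0 z 101.7 [106 102 101]
side0 242 96 lat -19.0 23.0 z 101.0 [115  99  92]
side0 248 130 lat -18.0 23.0 z 100.3 [115  94  85]
side0 254 50 lat -9.0 15.0 z 88.9 [212 133  98]
side0 260 42 lat -11.0 15.0 z 89.0 [216 138 102]
side0 266 84 lat -10.0 15.0 z 89.8 [187 119  90]
side0 314 82 lat -25.0 29.0 z 89.6 [245 245 243]
side0 320 167 lat -25.0 29.0 z 89.7 [195 192 188]
```

```bash
cat > plan.py <<'E'
from m import *
import sys
p0=np.array([.4737,0,.0765]); yaw=.0924; d=np.array([-np.sin(yaw),np.cos(yaw),0]); x=np.array([d[1],-d[0],0])
# plan.py s z(grasp point): shift & turn units from current pose
s,z=map(float,sys.argv[1:3]); st=arm.sense(); R=np.array(st['ee_rot']); p=np.array(st['tool_pos'])
Rt=np.stack([d,x,[0,0,-1.]],1)
tgt=p0+d*s; tgt[2]=z+.155
from scipy.spatial.transform import Rotation as Ro
print('t',st['t'],'pos',p,'grasp s',(p-p0)@d,'lat',(p-p0)@x,'grip',st['grip_width'],'F',st['force'])
print('trans',(R.T@(tgt-p)/.2).round(3),'turn',(Ro.from_matrix(R.T@Rt).as_rotvec()/(2*np.pi)).round(4))
E
python3 plan.py -0.006 0.17
```

```text
t 0.15 pos [0.20794383 0.5090957  0.40378155] grasp s 0.5314449208926996 lat -0.2176489652094363 grip 0.9980234304466027 F [0.30317384 0.53975312 0.06405085]
trans [-2.207 -1.88   0.397] turn [-3.000e-04  1.000e-04  1.736e-01]
```

```bash
python3 -m creep '[{"translation":[-0.25,-0.21,0],"turn":[0,0,0.029],"claw":1},{"translation":[-0.45,-0.4,0],"turn":[0,0,0.058],"claw":1},{"translation":[-0.7,-0.6,0],"turn":[0,0,0.087],"claw":1},{"translation":[-0.9,-0.8,0],"turn":[0,0,0.116],"claw":1},{"translation":[-1,-0.9,0],"turn":[0,0,0.145],"claw":1},{"translation":[-1,-0.9,0],"turn":[0,0,0.174],"claw":1},{"translation":[-1,-0.9,0],"turn":[0,0,0.174],"claw":1}]' 60; python3 plan.py -0.006 0.17
```

```text
t: 1.02
tool_pos: [0.3251, 0.2665, 0.4045]
ee_rot: [[-0.091, 0.996, -0.0], [0.996, 0.091, -0.0], [-0.0, -0.0, -1.0]]
force: [-0.2, 0.2, 0.2]
grip_width: 0.998
t 1.025 pos [0.32514188 0.26647193 0.40449415] grasp s 0.2790424473352712 lat -0.12333740702531393 grip 0.998206266036264 F [-0.16708305  0.23653627  0.19557351]
trans [-1.424  0.619  0.397] turn [-0.      0.     -0.0002]
```

```bash
python3 -m creep '[{"translation":[-0.28,0.12,0],"turn":[0,0,0],"claw":1},{"translation":[-0.56,0.25,0.05],"turn":[0,0,0],"claw":1},{"translation":[-0.84,0.37,0.1],"turn":[0,0,0],"claw":1},{"translation":[-1,0.5,0.2],"turn":[0,0,0],"claw":1},{"translation":[-1,0.62,0.2],"turn":[0,0,0],"claw":1},{"translation":[-1,0.62,0.2],"turn":[0,0,0],"claw":1}]'; python3 - <<'E'
from h import *
c=grab('wrist'); save(c,'w1')
E
python3 plan.py -0.006 0.17
```

```text
t: 1.78
tool_pos: [0.4674, 0.0788, 0.3638]
ee_rot: [[-0.092, 0.996, -0.002], [0.996, 0.092, 0.0], [0.0, -0.002, -1.0]]
force: [-0.2, -0.2, 0.4]
grip_width: 1.003
t 1.825 pos [0.46669806 0.07911299 0.3641732 ] grasp s 0.07942156149934622 lat 0.0003275683517239231 grip 1.0009240229769492 F [-0.66065506  0.3003083   0.00579623]
trans [-0.427 -0.001  0.196] turn [-0.0003 -0.     -0.    ]
```

View pics/w1.png

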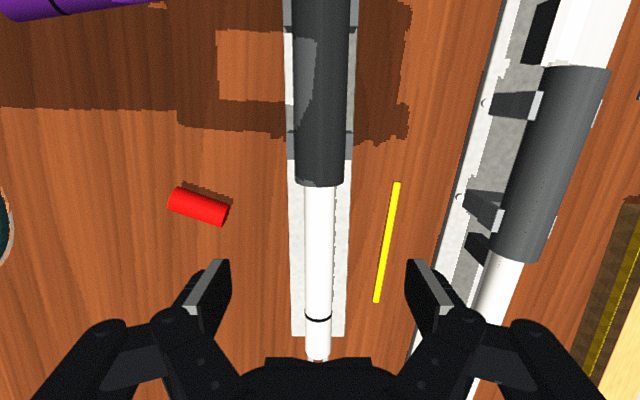

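The wrist view shows the rod centred between the fingers, with the mouth at (319,184), the ring at (318,316) and the tail at (318,358). I'll check mouth and ring against the earlier numbers before moving on.

```bash
python3 - <<'E'
from h import *
c=load('w1'); yaw=.0924; d=np.array([-np.sin(yaw),np.cos(yaw),0]); x=np.array([d[1],-d[0],0]); p0=np.array([.4737,0,.0765])
for nm,u,v,z in [('mouth',319,184,.098),('ring',318,316.5,.0905),('axis',319,230,.0905),('axislow',318,300,.0905)]:
    q=onplane(c,u,v,z)-p0; e=depthpt(c,u,v); print(nm,'s',q@d,'lat',q@x,'depth-based',e, (e-p0)@d)
# two-view height of ring top: scene + wrist
a=load('scene0')
def tri(A,B):
    M=[];b=[]
    for c,u,v in (A,B):
        r=c['Rwc']@ray(c,u,v); r/=np.linalg.norm(r); Q=np.eye(3)-np.outer(r,r); M.append(Q); b.append(Q@c['o'])
    return np.linalg.lstsq(np.vstack(M),np.hstack(b),rcond=None)[0]
print('ring tri',tri((a,311.5,222),(c,318,316.5)))
E
```

```text
mouth s 0.09558822947263436 lat 0.0013067249106212112 depth-based [0.46615281 0.09558307 0.09900378] 0.09587169184243965
ring s -0.03969868148965125 lat 0.0005335634058557522 depth-based [ 0.47798873 -0.04051154  0.08925406] -0.040734439655417544
axis s 0.05189163932822341 lat 0.0013797387093699522 depth-based [0.47035469 0.05109906 0.08895323] 0.05118974812319341
axislow s -0.020665197126264905 lat 0.0005283751503964609 depth-based [ 0.47625565 -0.02187049  0.08870973] -0.022013002914897297
ring tri [ 0.4786452  -0.04312122  0.08584067]
```

```bash
python3 -m creep '[{"translation":[-0.2,0,0.05],"turn":[0,0,0],"claw":1},{"translation":[-0.43,0,0.1],"turn":[0,0,0],"claw":1},{"translation":[-0.43,0,0.19],"turn":[0,0,0],"claw":1},{"translation":[-0.43,0,0.19],"turn":[0,0,0],"claw":1},{"translation":[-0.43,0,0.19],"turn":[0,0,0],"claw":1}]'; python3 plan.py -0.006 0.0765
```

```text
t: 2.45
tool_pos: [0.474, -0.0056, 0.3272]
ee_rot: [[-0.092, 0.996, 0.001], [0.996, 0.092, 0.0], [0.0, 0.001, -1.0]]
force: [0.6, -0.4, -0.6]
grip_width: 1.002
t 2.45 pos [ 0.47399221 -0.00562843  0.32717138] grasp s -0.005631377290742153 lat -0.00022836814322940317 grip 1.002054668194456 F [ 0.58041757 -0.44150477 -0.63336054]
trans [-0.002  0.001  0.478] turn [ 0.0001 -0.0001 -0.    ]
```

```bash
python3 -m creep '[{"translation":[0,0,0.16],"turn":[0,0,0],"claw":1},{"translation":[0,0,0.32],"turn":[0,0,0],"claw":1},{"translation":[0,0,0.48],"turn":[0,0,0],"claw":1},{"translation":[0,0,0.48],"turn":[0,0,0],"claw":1},{"translation":[0,0,0.48],"turn":[0,0,0],"claw":1}]' 50; python3 plan.py -0.006 0.0755
```

```text
t: 3.08
tool_pos: [0.4749, -0.0063, 0.2325]
ee_rot: [[-0.091, 0.996, 0.003], [0.996, 0.091, -0.0], [-0.0, 0.003, -1.0]]
force: [0.5, 0.3, 0.7]
grip_width: 1.005
t 3.075 pos [ 0.47491436 -0.00632104  0.23247469] grasp s -0.006406117837455269 lat 0.0006259480509967911 grip 1.0048163887094121 F [0.5194837  0.29903202 0.65582921]
trans [ 0.002 -0.003  0.01 ] turn [ 0.0004  0.0001 -0.0002]
```

```bash
python3 -m creep '[{"translation":[0,0,0.01],"turn":[0,0,0],"claw":-1},{"translation":[0,0,0.01],"turn":[0,0,0],"claw":-1},{"translation":[0,0,0.01],"turn":[0,0,0],"claw":-1},{"translation":[0,0,0.01],"turn":[0,0,0],"claw":-1},{"translation":[0,0,0.01],"turn":[0,0,0],"claw":-1},{"translation":[0,0,0.01],"turn":[0,0,0],"claw":-1},{"translation":[0,0,0.01],"turn":[0,0,0],"claw":-1}]' 50; python3 plan.py -0.006 0.0755;python3 - <<'E'
from h import *
c=grab('wrist'); save(c,'w2')
E
```

```text
t: 3.95
tool_pos: [0.4748, -0.0069, 0.2295]
ee_rot: [[-0.089, 0.996, 0.003], [0.996, 0.089, -0.0], [-0.0, 0.003, -1.0]]
force: [3.4, 0.9, 4.1]
grip_width: 0.31
t 3.95 pos [ 0.47478237 -0.00687441  0.22950434] grasp s -0.006944955160445114 lat 0.00044346460831522244 grip 0.3096272472679639 F [3.3989025  0.92909199 4.11463022]
trans [ 0.005 -0.002 -0.005] turn [ 0.0004  0.     -0.0004]
```

View pics/w2.png

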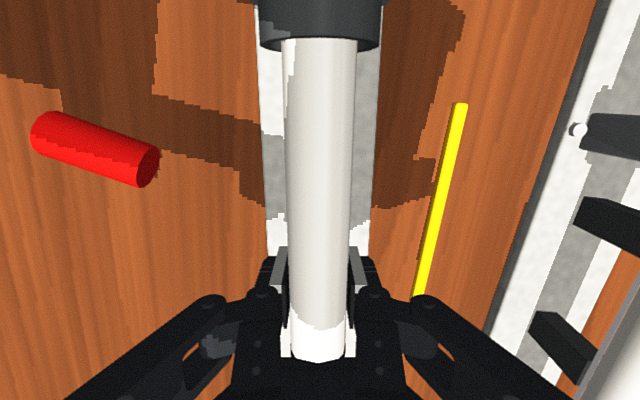

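The wrist view shows both pads on the rod at about (285,300) and (355,300), with the mouth edge at row ~45. Opening of 0.31 is about 26–28 mm, so it is gripped. Now pushing 70 mm.

```bash
python3 -m creep '[{"translation":[0.06,0,0],"turn":[0,0,0],"claw":-1},{"translation":[0.12,0,0],"turn":[0,0,0],"claw":-1},{"translation":[0.18,0,0],"turn":[0,0,0],"claw":-1},{"translation":[0.24,0,0],"turn":[0,0,0],"claw":-1},{"translation":[0.3,0,0],"turn":[0,0,0],"claw":-1},{"translation":[0.35,0,0],"turn":[0,0,0],"claw":-1},{"translation":[0.35,0,0],"turn":[0,0,0],"claw":-1},{"translation":[0.35,0,0],"turn":[0,0,0],"claw":-1}]'; python3 plan.py 0.064 0.0755;python3 - <<'E'
from h import *
for n in ['scene','side']: c=grab(n); save(c,n+'3')
E
python3 -c "
import cv2,numpy as np
a=cv2.imread('pics/scene3.png')[110:310,240:440];b=cv2.imread('pics/side3.png')[140:340,220:420]
cv2.imwrite('pics/z3.png',cv2.resize(np.hstack([a,b]),None,fx=2,fy=2))"
```

```text
t: 5.0
tool_pos: [0.4686, 0.0628, 0.2295]
ee_rot: [[-0.09, 0.996, 0.003], [0.996, 0.09, 0.0], [0.0, 0.003, -1.0]]
force: [4.4, -1.0, 4.5]
grip_width: 0.311
t 5.0 pos [0.46864247 0.06283318 0.22951113] grasp s 0.06303179337170595 lat 0.0007615740601263121 grip 0.310821075710691 F [ 4.37055773 -1.03820817  4.49302732]
trans [ 0.005 -0.004 -0.005] turn [ 0.0005  0.     -0.0004]
```

View pics/z3.png

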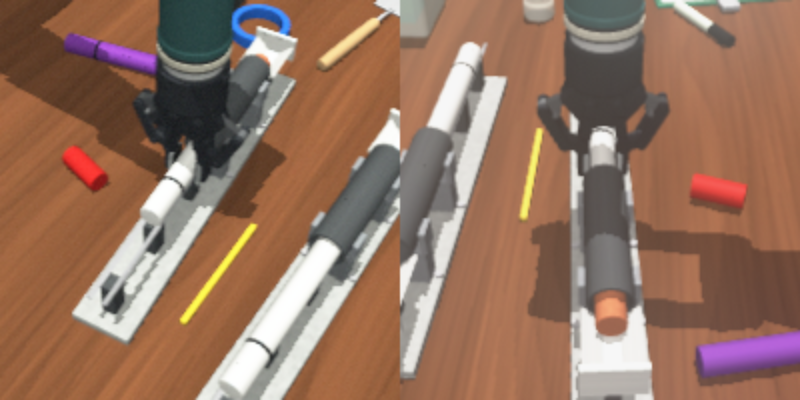

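The scene crop shows the rod moved forward, with the tail now at about (155,205) in the crop and the ring at (175,185). The core's position is unchanged at (610,310). Opening now and holding still.

```bash
python3 -m creep '[{"translation":[0,0,0],"turn":[0,0,0],"claw":1},{"translation":[0,0,0],"turn":[0,0,0],"claw":1},{"translation":[0,0,0],"turn":[0,0,0],"claw":1},{"translation":[0,0,0],"turn":[0,0,0],"claw":1},{"translation":[0,0,0],"turn":[0,0,0],"claw":1},{"translation":[0,0,0],"turn":[0,0,0],"claw":1},{"translation":[0,0,-0.2],"turn":[0,0,0],"claw":1},{"translation":[0,0,-0.4],"turn":[0,0,0],"claw":1}]'; python3 plan.py 0.004 0.1655
```

```text
t: 6.1
tool_pos: [0.4677, 0.0629, 0.3091]
ee_rot: [[-0.09, 0.996, -0.002], [0.996, 0.09, 0.0], [0.0, -0.002, -1.0]]
force: [1.1, -0.7, 0.7]
grip_width: 1.001
t 6.1 pos [0.46768514 0.06287769 0.30912213] grasp s 0.0631644467344431 lat -0.0001875699312118637 grip 1.001462782211181 F [ 1.07120871 -0.688406    0.65679682]
trans [-0.296  0.002 -0.057] turn [-0.0003 -0.     -0.0004]
```

```bash
python3 -m creep '[{"translation":[-0.15,0,0],"turn":[0,0,0],"claw":1},{"translation":[-0.3,0,0],"turn":[0,0,0],"claw":1},{"translation":[-0.3,0,0],"turn":[0,0,0],"claw":1},{"translation":[-0.3,0,0],"turn":[0,0,0],"claw":1}]'; python3 plan.py 0.004 0.0755; python3 - <<'E'
from m import *
p=np.array([.4737,0,.0765]); d=np.array([-np.sin(.0924),np.cos(.0924),0]); x=np.array([d[1],-d[0],0])
for n in ['wrist','scene','side']:
    c=grab(n); save(c,n+'4'); P=cloud(c); Q=P-p; s=Q@d; l=Q@x; z=P[...,2]; I=c['image'].astype(int)
    m=(abs(l)<.008)&(z>.07)&(z<.096)&(s>-.2)&(s<.12)&(c['range_z']>0)
    o=[]
    for a in np.arange(-.06,.11,.004):
        k=m&(s>=a)&(s<a+.004)
        o.append((round(a*1e3),int(I[k].mean()) if k.sum() else None))
    print(n,o)
E
```

```text
t: 6.6
tool_pos: [0.4732, 0.0034, 0.3086]
ee_rot: [[-0.089, 0.996, -0.0], [0.996, 0.089, 0.001], [0.001, -0.0, -1.0]]
force: [0.1, 0.2, -0.2]
grip_width: 1.0
t 6.6 pos [0.47322643 0.00344264 0.30857029] grasp s 0.003471651926074331 lat -0.00015390444391039332 grip 0.9999562018187258 F [ 0.10738111  0.17067305 -0.17192725]
trans [0.002 0.001 0.39 ] turn [-0.     -0.0001 -0.0005]
wrist [(-60, None), (-56, None), (-52, None), (-48, None), (-44, None), (-40, None), (-36, None), (-32, None), (-28, 254), (-24, 254), (-20, 254), (-16, 254), (-12, 254), (-8, 254), (-4, 254), (0, 254), (4, 243), (8, 227), (12, 220), (16, 220), (20, 146), (24, 102), (28, 221), (32, 220), (36, 220), (40, 220), (44, 220), (48, 221), (52, 221), (56, 221), (60, 221), (64, 222), (68, 221), (72, 222), (76, 222), (80, 222), (84, 224), (88, 224), (92, 223), (96, 106), (100, 110), (104, None), (108, 65)]
scene [(-60, None), (-56, None), (-52, None), (-48, None), (-44, None), (-40, None), (-36, None), (-32, None), (-28, 190), (-24, 253), (-20, 253), (-16, 253), (-12, 253), (-8, 253), (-4, 253), (0, 253), (4, 242), (8, 209), (12, 200), (16, 197), (20, 139), (24, 112), (28, 190), (32, 199), (36, 202), (40, 201), (44, 204), (48, 202), (52, 201), (56, 201), (60, 200), (64, 206), (68, 198), (72, 203), (76, 192), (80, 192), (84, 185), (88, 171), (92, None), (96, None), (100, None), (104, None), (108, None)]
side [(-60, None), (-56, None), (-52, None), (-48, None), (-44, None), (-40, None), (-36, None), (-32, None), (-28, 224), (-24, 240), (-20, 245), (-16, 246), (-12, 246), (-8, 246), (-4, 246), (0, 245), (4, 235), (8, 206), (12, 194), (16, 190), (20, 130), (24, 132), (28, 184), (32, 190), (36, 191), (40, 191), (44, 195), (48, 190), (52, 193), (56, 193), (60, 191), (64, 192), (68, 190), (72, 191), (76, 189), (80, 180), (84, None), (88, None), (92, None), (96, None), (100, None), (104, None), (108, None)]
```

View pics/wrist4.png

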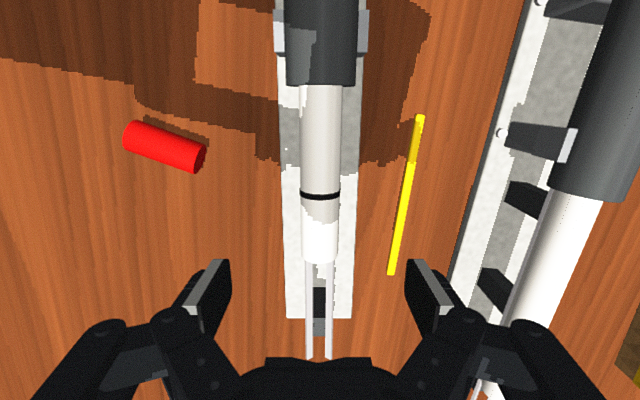

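View pics/scene4.png

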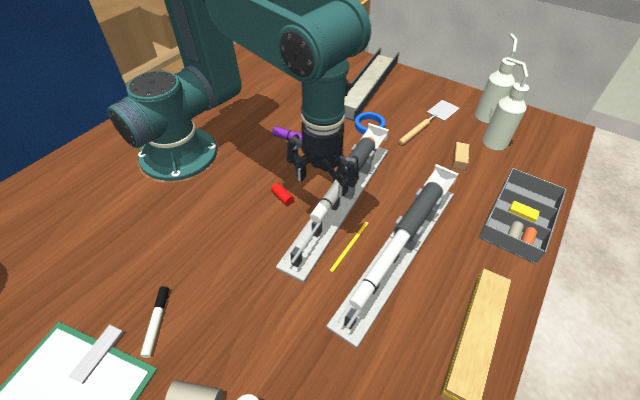

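The wrist view shows the ring at (320,195), the mouth at row ~85 and the tail at row ~262. On the axis that puts the ring at s≈23 mm, tail −28 and mouth ~94, and all three cameras agree. Descending at s≈3 mm, behind the ring.

```bash
python3 -m creep '[{"translation":[0,0,0.15],"turn":[0,0,0],"claw":1},{"translation":[0,0,0.3],"turn":[0,0,0],"claw":1},{"translation":[0,0,0.39],"turn":[0,0,0],"claw":1},{"translation":[0,0,0.39],"turn":[0,0,0],"claw":1},{"translation":[0,0,0.39],"turn":[0,0,0],"claw":1}]'; python3 plan.py 0.003 0.0755
python3 -m creep '[{"translation":[0,0,0],"turn":[0,0,0],"claw":-1},{"translation":[0,0,0],"turn":[0,0,0],"claw":-1},{"translation":[0,0,0],"turn":[0,0,0],"claw":-1},{"translation":[0,0,0],"turn":[0,0,0],"claw":-1},{"translation":[0,0,0],"turn":[0,0,0],"claw":-1},{"translation":[0,0,0],"turn":[0,0,0],"claw":-1},{"translation":[0,0,0],"turn":[0,0,0],"claw":-1}]' 50; python3 plan.py 0.073 0.0755; python3 - <<'E'
from h import *
c=grab('wrist'); save(c,'w5')
E
```

```text
t: 7.38
tool_pos: [0.4737, 0.0035, 0.2316]
ee_rot: [[-0.09, 0.996, 0.001], [0.996, 0.09, 0.0], [-0.0, 0.001, -1.0]]
force: [0.2, -0.4, -0.0]
grip_width: 1.002
t 7.375 pos [0.47369324 0.00345176 0.23161507] grasp s 0.0034376561425865926 lat 0.0003117564974056458 grip 1.0018957737716911 F [ 0.23849938 -0.41033347 -0.0264363 ]
trans [-0.002 -0.002  0.006] turn [ 0.0002  0.     -0.0003]
t: 8.25
tool_pos: [0.4738, 0.0031, 0.2314]
ee_rot: [[-0.089, 0.996, 0.002], [0.996, 0.089, -0.0], [-0.0, 0.002, -1.0]]
force: [2.8, -0.4, 3.1]
grip_width: 0.313
t 8.25 pos [0.4738454  0.00307799 0.2314252 ] grasp s 0.0030514430168141426 lat 0.0004287772408412648 grip 0.31271905078589607 F [ 2.75519514 -0.43864525  3.0733192 ]
trans [ 0.35  -0.003  0.005] turn [ 0.0004  0.     -0.0005]
```

View pics/w5.png

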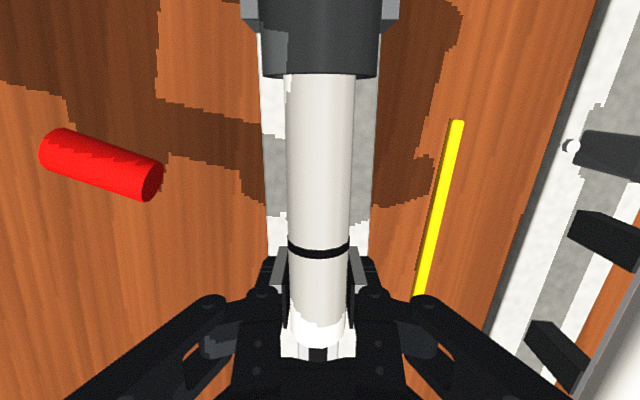

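The pads hold the rod behind the ring, which is at (319,248); mouth edge at row ~75. Pushing 66 mm first, then measuring the rest.

```bash
python3 -m creep '[{"translation":[0.05,0,0],"turn":[0,0,0],"claw":-1},{"translation":[0.1,0,0],"turn":[0,0,0],"claw":-1},{"translation":[0.15,0,0],"turn":[0,0,0],"claw":-1},{"translation":[0.2,0,0],"turn":[0,0,0],"claw":-1},{"translation":[0.25,0,0],"turn":[0,0,0],"claw":-1},{"translation":[0.3,0,0],"turn":[0,0,0],"claw":-1},{"translation":[0.33,0,0],"turn":[0,0,0],"claw":-1},{"translation":[0.33,0,0],"turn":[0,0,0],"claw":-1}]'; python3 plan.py 0.073 0.0755; cat > look.py <<'E'
import sys
from m import *
t=sys.argv[1]
p=np.array([.4737,0,.0765]); d=np.array([-np.sin(.0924),np.cos(.0924),0]); x=np.array([d[1],-d[0],0])
for n in ['wrist','scene','side']:
    c=grab(n); save(c,n+t); P=cloud(c); Q=P-p; s=Q@d; l=Q@x; z=P[...,2]; I=c['image'].astype(int)
    m=(abs(l)<.008)&(z>.07)&(z<.11)&(c['range_z']>0)
    o=[]
    for a in np.arange(.03,.11,.003):
        k=m&(s>=a)&(s<a+.003)
        o.append((round(a*1e3),int(I[k].mean()),int(z[k].max()*1e3)) if k.sum() else (round(a*1e3),))
    print(n,o)
    k=(abs(l)<.03)&(z>.06)&(s>.2)&(s<.34)&(I[...,0]-I[...,2]>50)&(c['range_z']>0)
    if k.sum(): print('  core s',s[k].min(),s[k].max(),'lat',l[k].min(),l[k].max(),'ztop',z[k].max(),k.sum())
E
python3 look.py 6
```

```text
t: 9.3
tool_pos: [0.468, 0.0686, 0.2315]
ee_rot: [[-0.09, 0.996, 0.003], [0.996, 0.09, -0.002], [-0.002, 0.003, -1.0]]
force: [5.3, -2.4, 3.5]
grip_width: 0.311
t 9.3 pos [0.4680469  0.06862868 0.23152683] grasp s 0.06885752240445979 lat 0.0007032831982515642 grip 0.310680870195345 F [ 5.31760838 -2.44342603  3.5120211 ]
trans [ 0.021 -0.004  0.005] turn [ 0.0005  0.0003 -0.0004]
wrist [(30,), (33,), (36,), (39, 254, 89), (42, 254, 90), (45, 254, 90), (48, 254, 90), (51, 251, 90), (54, 236, 90), (57, 227, 90), (60, 228, 90), (63, 227, 90), (66, 227, 90), (69, 227, 89), (72, 227, 90), (75, 227, 89), (78, 227, 90), (81, 227, 90), (84, 227, 90), (87, 217, 89), (90, 119, 98), (93, 69, 100), (96, 67, 100), (99, 67, 100), (102, 67, 100), (105, 67, 100), (108, 67, 100)]
scene [(30,), (33,), (36, 181, 85), (39, 192, 91), (42, 253, 90), (45, 253, 91), (48, 253, 91), (51, 251, 91), (54, 219, 91), (57, 200, 90), (60, 202, 91), (63, 199, 92), (66, 206, 92), (69, 192, 91), (72, 195, 91), (75, 194, 91), (78, 198, 89), (81, 189, 90), (84, 174, 90), (87, 65, 88), (90,), (93,), (96,), (99,), (102,), (105,), (108,)]
  core s 0.23299294480005003 0.32297134261951316 lat -0.02893502972021515 0.013854866906748009 ztop 0.10108472793154666 124
side [(30,), (33,), (36,), (39, 215, 89), (42, 244, 90), (45, 246, 90), (48, 246, 90), (51, 245, 91), (54, 224, 91), (57, 204, 90), (60, 194, 90), (63, 199, 89), (66, 197, 92), (69, 195, 90), (72, 196, 90), (75, 197, 90), (78, 186, 90), (81,), (84,), (87,), (90, 134, 98), (93, 119, 100), (96, 83, 99), (99, 83, 101), (102, 83, 100), (105, 83, 101), (108, 83, 100)]
  core s 0.2493822253927808 0.3105103724269686 lat -0.010992289604253322 0.01624028948533963 ztop 0.08970994548571803 520
```

View pics/wrist6.png

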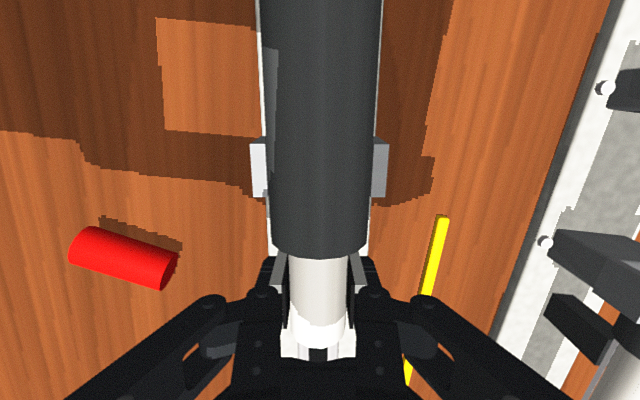

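View pics/side6.png

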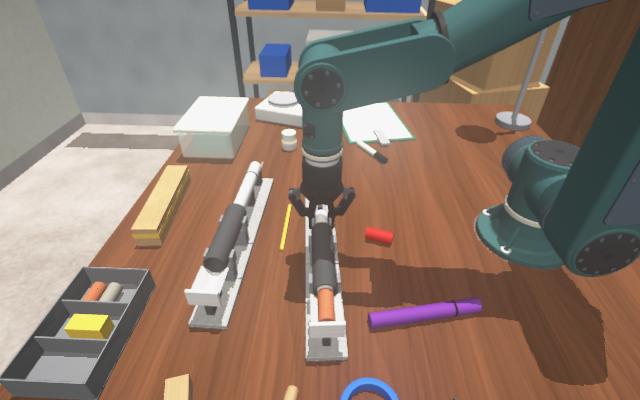

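The ring has just reached the mouth (dark line at s≈88, mouth ~91–93, tail 38). The core spans s≈249–310, fully out of the barrel and short of the end plate. I'll nudge 2 mm more, release and go up.

```bash
python3 -m creep '[{"translation":[0.01,0,0],"turn":[0,0,0],"claw":-1},{"translation":[0.01,0,0],"turn":[0,0,0],"claw":-1},{"translation":[0.01,0,0],"turn":[0,0,0],"claw":-1}]'; python3 -m creep '[{"translation":[0,0,0],"turn":[0,0,0],"claw":1},{"translation":[0,0,0],"turn":[0,0,0],"claw":1},{"translation":[0,0,0],"turn":[0,0,0],"claw":1},{"translation":[0,0,0],"turn":[0,0,0],"claw":1},{"translation":[0,0,0],"turn":[0,0,0],"claw":1},{"translation":[0,0,-0.2],"turn":[0,0,0],"claw":1},{"translation":[0,0,-0.4],"turn":[0,0,0],"claw":1},{"translation":[-0.1,0,-0.6],"turn":[0,0,0],"claw":1}]'; python3 -m creep '[{"translation":[-0.2,0,-0.1],"turn":[0,0,0],"claw":1},{"translation":[-0.4,0,-0.1],"turn":[0,0,0],"claw":1},{"translation":[-0.4,0,-0.1],"turn":[0,0,0],"claw":1}]'; python3 look.py 7
```

```text
t: 9.82
tool_pos: [0.4679, 0.07, 0.2315]
ee_rot: [[-0.089, 0.996, 0.003], [0.996, 0.089, -0.002], [-0.003, 0.003, -1.0]]
force: [4.8, -3.8, 4.1]
grip_width: 0.308
t: 10.82
tool_pos: [0.4688, 0.0515, 0.3519]
ee_rot: [[-0.092, 0.996, -0.0], [0.996, 0.092, 0.001], [0.001, -0.0, -1.0]]
force: [0.8, 0.1, -1.1]
grip_width: 0.997
t: 11.2
tool_pos: [0.4763, -0.0307, 0.371]
ee_rot: [[-0.086, 0.996, 0.001], [0.996, 0.086, -0.0], [-0.001, 0.001, -1.0]]
force: [0.7, 0.2, 0.1]
grip_width: 0.999
wrist [(30,), (33,), (36,), (39, 177, 89), (42, 224, 90), (45, 223, 90), (48, 225, 90), (51, 226, 90), (54, 231, 90), (57, 232, 90), (60, 232, 90), (63, 236, 90), (66, 237, 90), (69, 237, 90), (72, 238, 89), (75, 243, 90), (78, 243, 90), (81, 244, 89), (84, 244, 90), (87, 217, 90), (90, 41, 90), (93, 135, 100), (96, 110, 100), (99, 89, 100), (102, 68, 100), (105, 67, 101), (108, 67, 100)]
scene [(30,), (33,), (36,), (39, 151, 89), (42, 173, 92), (45, 206, 90), (48, 203, 92), (51, 209, 91), (54, 209, 92), (57, 210, 91), (60, 206, 92), (63, 207, 91), (66, 204, 90), (69, 197, 90), (72, 193, 90), (75, 191, 89), (78, 183, 89), (81, 160, 89), (84, 182, 90), (87, 113, 90), (90, 91, 89), (93, 79, 100), (96, 133, 98), (99, 70, 99), (102, 57, 99), (105,), (108,)]
  core s 0.2319186255085348 0.31780733856927756 lat -0.027156762746931917 0.014547593021489539 ztop 0.10032108232092951 127
side [(30,), (33,), (36,), (39, 162, 88), (42, 176, 90), (45, 189, 89), (48, 196, 92), (51, 199, 89), (54, 203, 91), (57, 204, 91), (60, 213, 89), (63, 218, 90), (66, 210, 90), (69, 215, 91), (72, 219, 90), (75, 220, 90), (78, 220, 90), (81,), (84,), (87,), (90, 157, 98), (93, 164, 99), (96, 108, 100), (99, 104, 101), (102, 92, 100), (105, 87, 99), (108, 84, 101)]
  core s 0.24879066058502175 0.3114665019079081 lat -0.010841362551797667 0.01628175230596509 ztop 0.08988389137310021 517
```

View pics/wrist7.png

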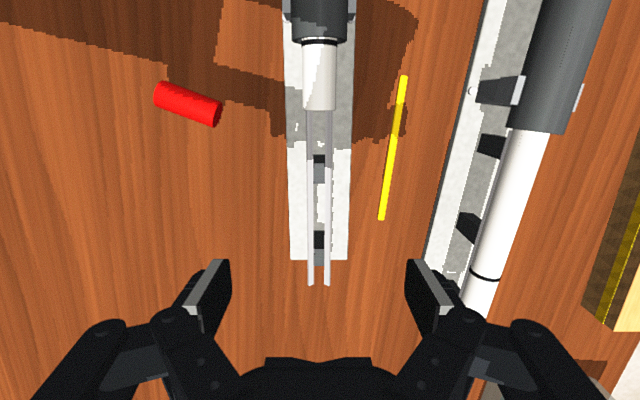

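View pics/side7.png

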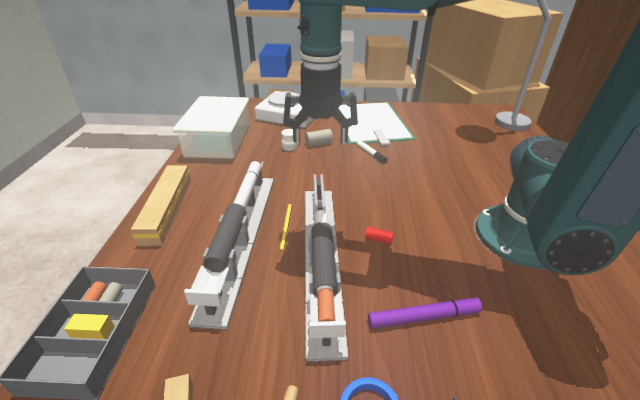

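The wrist view shows the ring right at the mouth, (319,42), with the tail on the rail at row ~108. The side view shows the core whole in the tray, about (325,305), and the gripper clear. Handing in.

```bash
python3 -m creep '[{"translation":[0,0,0],"turn":[0,0,0],"claw":1},{"translation":[0,0,0],"turn":[0,0,0],"claw":1}]'; python3 -c "
from cell import arm
print(arm.hand_in())"
```

```text
t: 11.6
tool_pos: [0.4761, -0.028, 0.3705]
ee_rot: [[-0.091, 0.996, -0.0], [0.996, 0.091, 0.0], [0.0, -0.0, -1.0]]
force: [-0.5, 0.1, 0.8]
grip_width: 1.002
the job is handed in; nothing more can be done
None
```

I ejected the core from the stand nearer the robot and handed the job in at about 11.6 s; no verdict is reported. I took the rod by its middle, about 15 mm behind its centre. I pushed it 70 mm in and let go with its centre about 15 mm short of the mouth. Then I gripped it about 76 mm behind its centre, behind the ring, and pushed it home.

**Last checks**
- **Rod:** the ring is at the mouth to within about 2 mm: ring at about 90–91 mm along the axis, mouth at about 92–94 mm. The rod's top height is unchanged, so it is not tilted.
- **Core:** the whole core lies in the tray, its centre about 187 mm beyond the mouth and within about 3 mm sideways.
- **Gripper and forces:** the gripper is open and clear of everything. The forces I read after each move were all below about 8 N.
- **Other rod:** I did not touch it, and it looks unmoved in the pictures. I did not measure it.

**Disagreements**
- **Early wrist picture:** the first wrist picture put the ring about 5 mm further along than the fixed cameras did, probably because the arm was still settling. Later pictures from all three cameras agreed to about 2 mm.
- **Scene core reading:** the scene camera's core reading after the push was contaminated by other reddish pixels. The core figures therefore come from the side camera alone.

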